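# Lock the filter cap

## Robot

A 7-joint arm with a two-finger parallel gripper is mounted at the origin on a cart in front of the work surface, level with it; the furniture and walls round the work are solid. World frame = base frame: x ahead of the robot, y to its left, z up, the work surface at z = 0. Lengths are in m, angles in rad, forces in N, time in s.
With the tool pointing down it reaches from about 0.4 to 0.85 m from the base axis. Payload 10.4 kg.
Tool frame: the origin (TCP) lies between the finger pads; the fingertips stand ahead of it and the grasp point (between the pads) lies 5 mm behind it (manip.tip_extent is the z of the fingertips in the tool frame, in m); z points along the fingers, y is the line along which they close (so a half turn about z gives the same grasp; the last joint's range is limited). The gripper opens to 85 mm and grips with 20 to 120 N. Pads are 22 mm wide; open, the fingers measure 114 mm over their backs; the gripper's body (76 mm by 85 mm) begins 54 mm behind the grasp point. The pads swing forward as they close: fully open they stand 13 mm farther back than shut.
Start: joints at [-1.139, 0.332, -0.065, 1.46, 0.022, 1.35, -0.088], TCP at [0.275, 0.561, 0.245] pointing down, gripper open.
Joint ranges: [-2.6, 2.6], [-0.5, 2.12], [-1.47, 1.34], [0.16, 2.42], [-1.27, 4.41], [0.06, 2.06], [-2.6, 2.6]. Speed limits (rad/s): [2.22, 2.22, 2.79, 2.79, 3.14, 3.14, 3.14].

## Interface

Orientations are given as a unit quaternion [x, y, z, w].
In Python, from workcell import status, viewer, manip gives the robot as it stands.
- The arm moves only by the tool play_rows, never from a script. Its argument "plan" is one flat list of numbers, 7 for each row, row after row: the turn, a rotation vector about the tool's x, y, z in degrees, then the shift along the tool's x, y, z in m, then the opening, from 0 (shut) to 1 (fully open). In form: [ax, ay, az, dx, dy, dz, grip, ax, ay, az, dx, dy, dz, grip, ...]. A call has 1 to 20 rows; each row is the pose to reach, as a shift and turn from the pose commanded when the call began, along the tool's axes at that moment; what a row does not reach only later rows make up. A row lasts 1/8 s, in which the tool goes at most 62.5 mm and 10.7 degrees, less where a joint would pass 70% of its speed; a pose out of reach is approached as far as the arm can. A call with a gripper value outside its range is refused whole. The fingers move at their own pace and stop on an object; "squeeze" is the grip in N (left out, the last holds). Time passes only in rows, so rows that repeat a pose let the fingers close. It gives the time, the measured TCP pose, the force, the opening and the grip force at its end, in the units of the state.
- status.get_obs(): the state, without advancing time (a new reading comes with each control period).
- viewer.camera(name): name is "scene" or "top" or "wrist"; returns the picture (480x640x3 uint8, red, green, blue); there is no depth.
- viewer.camera_model(name): a dict with "fx", "fy", "cx", "cy" (pixels), "R" (3x3) and "t" (3): a world point X has camera coordinates R X + t. Camera axes: x right, y down, z forward; pixel columns grow to the right and rows downward; lengths in m; the calibration is good to about 2 mm. A picture is of the moment at which its call begins: read the wrist's pose just before it. camera_model takes no time and is no camera call; for the wrist camera it gives the pose at the moment of the call.
- manip.hand_in(): hands the job in; it is judged then, once.
The state is a dict: "clock": time; "joint_pos": joint angles; "joint_velocities": joint speeds; "tau": joint torques, N m; "position": TCP position; "ee_rot": TCP orientation; "ft_force": force on the tool from outside, world axes, zero at the start; "torque": the same for the moment, N m; "grip_width": opening from 0.0 (shut) to 1.0 (fully open); "grasp_force": force on a finger pad.
Only numpy, scipy, OpenCV 4.12 (cv2) and the standard library are available. Lean on these libraries where they do the work, as an engineer would, in place of code of your own. Each camera call takes 0.05 s, during which the arm holds its last target. There are 200 camera calls.

## Task

The cap of the filter housing is only sitting loosely on top, with its lugs off the slots. Turn it by its wing until the lugs drop into the slots, press it fully down, then turn it a quarter turn clockwise to the stop so that it is locked, and let go; leave the other things on the bench where they are.

Things in the scene. Friction and masses are not known exactly. Their poses are not given: they have to be found in the camera images.
- filter_housing: Filter housing, fixed: 130 x 130 mm foot, narrower body, square grey metal head 120 x 120 mm whose flat top face is 100 mm above the origin (4 mm bolt heads in its corners). Origin: centre of the underside, on the cap's axis; z up. Two hose stubs along its +y and -y at 40 mm height reach 78 mm from the axis. Under the head plate a ledge carries the lugs of the locked cap.
- housing_mouth (a point): Centre of the bore in the housing's top face. The head plate is 10 mm thick; two slots run from the bore along the housing's +x and -x, each 30 mm wide, to 48 mm from the axis. Stops under the plate let the lugs turn only clockwise (seen from above) out of the slots, a quarter turn to the stop, where they lie along the housing's y axis (3 degrees of play).
- cap_wing (a point): Centre of the loose cap's black wing grip, on the cap's axis. x along the wing, z up. Wing 124 mm long, 14 thick, 26 high (13 mm above and below this point). Below it a disc 64 mm across, 6 thick. The cap (0.2 to 0.42 kg) turns freely when the wing is pushed. This point is 142 mm above the housing's origin at the start, 133 to 135 with the lugs dropped into the slots, 121 fully down.
- cap_lugs (a point): Centre of the underside of the cap's steel lug bar, 42 mm below the wing's centre: 90 x 24 x 8 mm, exactly under and along the wing; its two ends are the lugs. A plug 40 mm across reaches 45 mm lower and keeps the cap in the bore (1.5 mm play). At the start the lugs rest on the head plate, 26 to 90 degrees off the slots either way; within about 4 degrees of the slots they drop in.
- cap_pad (a point): Centre of the top of the round press pad, 30 mm across, in the middle of the wing, 15 mm above the wing's centre. With the lugs in the slots the cap stands on the filter cartridge, a snug fit: about 8 N moves it slowly down (it resists more when pushed faster), 12 to 14 mm until the lugs meet the ledge. It stays down when released. Only there can the lugs turn under the plate (3 mm play).
- brown_tape: Bystander, to be left where it is: small roll of dark brown tape, 55 mm across, 19 mm high, lying flat beside the housing. Origin: centre of its underside.
- dark_case: Bystander, to be left where it is: flat dark instrument case, 60 x 85 x 26 mm, lying beside the housing. Origin: centre of its underside.
- red_screwdriver: Bystander, to be left where it is: small screwdriver with a red handle, 132 mm long, 21 mm high, lying in front of the housing. Origin: centre of its underside.
- bench_meter: Bystander, to be left where it is: multimeter lying face up, 162 x 86 x 51 mm. Origin: centre of its underside.
- remote: Bystander, to be left where it is: slim remote control, 42 x 112 x 14 mm. Origin: centre of its underside.
- belt_coil: Bystander, to be left where it is: coil of brown webbing, 60 mm across, 28 mm high. Origin: centre of its underside.
Mind the look-alikes: they are no part of the job. There is more than one size of the filter_housing; the one meant has the size given above. Leave any red look-alike of the part that bears cap_wing alone.

How it is judged:
On the way:
1. the cap is pressed fully down, its lugs below the head plate (z of cap_wing in the frame of filter_housing below 0.1255 m), for 0.1 s.
At the end, for the whole second after the job is handed in: The cap is fully down (the wing's centre less than 125.5 mm above the housing's origin), centred within 8 mm, with its wing within 0.2 rad of square across the line of the slots (turned to the stop), and at rest (z of cap_wing in the frame of filter_housing below 0.1255 m and angle between the x axis of cap_wing and the y axis of filter_housing, either way round below 0.2 rad and horizontal distance between cap_wing and filter_housing below 0.008 m and linear speed of filter_cap below 0.01 m/s and angular speed of filter_cap below 0.1 rad/s); the robot touches nothing.
It fails at once if one of the other things on the bench is moved more than 30 mm (distance of any of brown_tape, dark_case, red_screwdriver, bench_meter, remote, belt_coil from where it was at the start of the episode above 0.03 m).
It also fails if it takes over 58 s, if anything falls off the work surface, if the arm or the gripper's body presses on something with over 40 N, if the wrist force passes 120 N, or if a joint passes its speed limit or range.

## Working session

There is one attempt and no reset: what is moved stays moved. The work goes in short steps, Python scripts to look and compute and a tool call to move; the robot and the scene stay as the last step left them, time stands still between calls to the robot, and variables do not carry over. Pictures are saved under pics/ and viewed, at most 10 in all, crops included, and the job is handed in when it is done.

Besides the shell and the picture viewer there is one more tool, called after "Emit:" by a JSON object that holds its "name" and its "arguments". play_rows: Moves the arm, as the interface text tells. Its arguments: {"type":"object","properties":{"plan":{"type":"array","items":{"type":"number"}},"squeeze":{"type":"number"}},"required":["plan"]}

```bash
mkdir -p pics
python3 - <<'E'
from workcell import status, viewer, manip
import cv2
o=status.get_obs(); print({k:o[k] for k in('clock','position','ee_rot','joint_pos','grip_width')}, manip.tip_extent)
for n in('scene','top'):
    cv2.imwrite(f'pics/{n}0.png',viewer.camera(n)[:,:,::-1])
    m=viewer.camera_model(n); print(n,m)
E
```

```text
{'clock': 0.0, 'position': array([0.27437996, 0.56112106, 0.24448407]), 'ee_rot': array([ 2.25416473e-01,  9.74262212e-01, -7.34775077e-04, -1.26190583e-04]), 'joint_pos': array([-1.13863065,  0.33286583, -0.06468192,  1.46101585,  0.02160754,
        1.34989769, -0.08848256]), 'grip_width': 1.0052969199792872} 0.014
scene {'fx': 572.1457653785578, 'fy': 572.1457653785578, 'cx': 320.8766198369591, 'cy': 246.18665140099273, 'R': array([[ 0.73272821, -0.68045564,  0.00946022],
       [-0.24814006, -0.28009486, -0.92734749],
       [ 0.63366859,  0.67714621, -0.37408171]]), 't': array([-0.35475757,  0.27314699,  0.83707234])}
top {'fx': 599.8364483145426, 'fy': 599.8364483145426, 'cx': 320.1704707471205, 'cy': 237.46964977135775, 'R': array([[-0.01705118, -0.9996349 , -0.02096007],
       [-0.99484273,  0.01905831, -0.09962291],
       [ 0.099986  ,  0.01915328, -0.99480448]]), 't': array([0.08803345, 0.52980777, 1.49798602])}
```

View pics/top0.png

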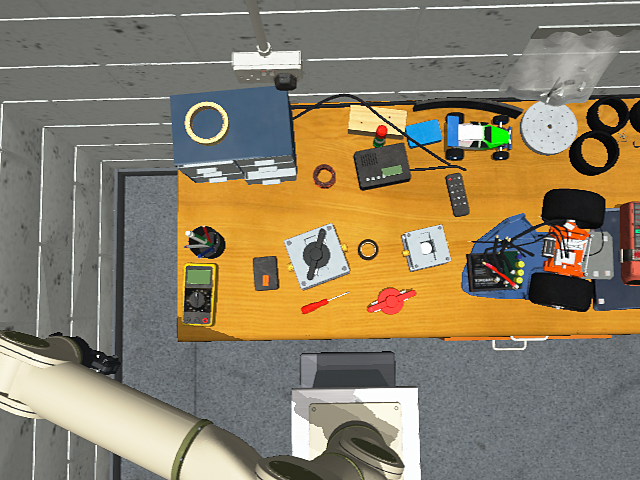

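View pics/scene0.png

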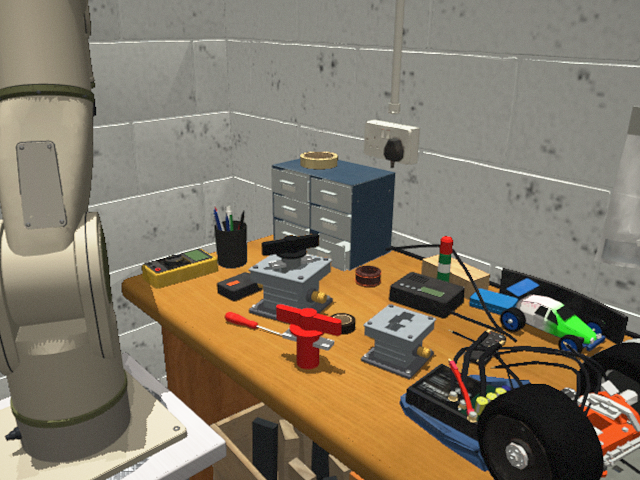

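The scene shows two housings. The larger is at top px (317,254) with the black wing cap, and hose stubs appear near (291,268) and (345,247). The smaller is at (426,247), uncapped. There is also a loose red cap at (390,300). The larger one with the black cap fits the description, so I'll confirm it in an enlarged crop and measure.

```bash
cat > h.py <<'E'
import numpy as np, cv2
from workcell import status, viewer, manip
def ray(m,px,z):
    R,t=np.array(m['R']),np.array(m['t']); C=-R.T@t
    d=R.T@np.array([(px[0]-m['cx'])/m['fx'],(px[1]-m['cy'])/m['fy'],1.])
    return C+d*(z-C[2])/d[2]
def rect(mask,m,z,amin=100,close=0):
    if close: mask=cv2.morphologyEx(mask,cv2.MORPH_CLOSE,np.ones((close,close)))
    out=[]
    for c in cv2.findContours(mask,cv2.RETR_EXTERNAL,cv2.CHAIN_APPROX_NONE)[0]:
        if cv2.contourArea(c)<amin: continue
        p=np.float32([ray(m,q[0],z)[:2]*1000 for q in c]); (cx,cy),(w,h),a=cv2.minAreaRect(p)
        if w<h: w,h,a=h,w,a+90
        out.append(np.round([cx,cy,w,h,a],1).tolist()+[c[:,0].mean(0).round().tolist()])
    return out
E
python3 - <<'E'
from h import *
im=cv2.imread('pics/top0.png'); m=viewer.camera_model('top')
roi=np.zeros(im.shape[:2],np.uint8); roi[212:298,275:358]=255
hsv=cv2.cvtColor(im,cv2.COLOR_BGR2HSV)
wing=cv2.inRange(im,(0,0,0),(45,45,45))&roi
print('wing',rect(wing,m,.155,60))
head=cv2.inRange(hsv,(0,0,0),(179,75,255))&roi
print('head',rect(head,m,.1,500,5))
br=cv2.inRange(hsv,(15,150,60),(35,255,255))
cv2.imwrite('pics/c1.png',cv2.resize(im[205:305,265:365],(600,600),interpolation=cv2.INTER_CUBIC))
E
```

```text
wing []
head [[478.8, 86.9, 130.1, 125.8, 19.3, [316.0, 256.0]]]
```

View pics/c1.png

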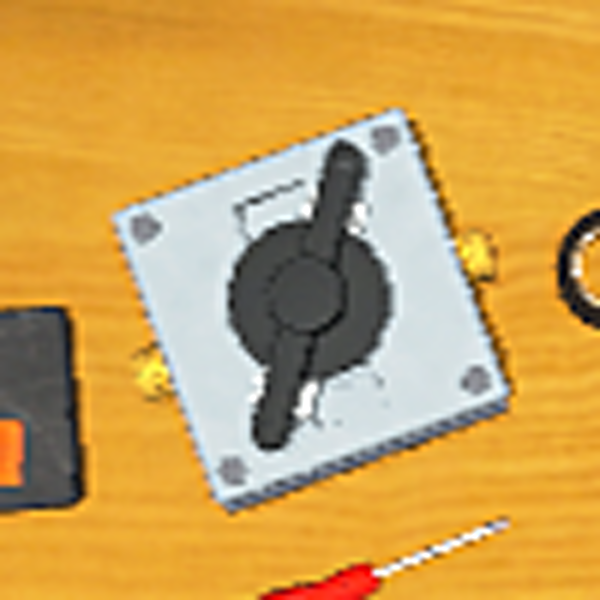

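The crop confirms it: a large grey head with its corners at crop (115,213), (400,112), (507,395) and (225,500). Stubs are at (150,372) and (480,255), a slot is visible near (270,195), and the wing ends are at (345,145) and (270,440). The wing sits about 34° clockwise of the slots.

```bash
cat >> h.py <<'E'
def ang(v): return np.degrees(np.arctan2(v[1],v[0]))
def to_tool(target,yaw_y):
    """shift in current tool axes (mm) and turn about tool z (deg) to reach target, tool down, tool y at yaw_y deg"""
    from scipy.spatial.transform import Rotation as Ro
    o=status.get_obs(); R=Ro.from_quat(o['ee_rot']); a=np.radians(yaw_y); c,s=np.cos(a),np.sin(a)
    T=Ro.from_matrix(np.array([[-s,c,0],[c,s,0],[0,0,-1]]).T)
    print('shift',(R.inv().apply(np.array(target)-o['position'])*1000).round(1),'turn',np.degrees((R.inv()*T).as_rotvec()).round(1))
E
python3 - <<'E'
from h import *
m=viewer.camera_model('top')
p=lambda x,y,z:ray(m,(x/6-.4+265,y/6-.4+205),z)
c=[p(*q,.1) for q in((115,213),(400,112),(507,395),(225,500))]
print('head c',np.mean(c,0),[np.linalg.norm(c[i]-c[i-1]).round(4) for i in range(4)])
print('slot ang',ang(c[0]-c[3]),ang(c[1]-c[2]),ang(c[0]-c[1])-90,ang(c[3]-c[2])-90)
a,b=p(347,143,.155),p(268,447,.155)
print('wing',(a+b)/2,np.linalg.norm(a-b),ang(a-b),'pad',p(306,290,.157))
u=np.array([np.cos(np.radians(-14)),np.sin(np.radians(-14)),0])
to_tool([.52,.08,.22],76)
E
```

```text
head c [0.4808608  0.08654987 0.1       ] [np.float64(0.1239), np.float64(0.1222), np.float64(0.1221), np.float64(0.1206)]
slot ang 20.222150198866125 19.48073500710378 18.5284395903156 19.369676810262163
wing [0.48087026 0.0865931  0.155     ] 0.12181326628775214 -15.484814206621325 pad [0.48243802 0.08715256 0.157     ]
shift [-432.  -324.4   25. ] turn [ -0.1  -0.  -12.1]
```

Emit:
{"name": "play_rows", "arguments": {"plan": [0, 0, -11, -0.438, -0.327, 0.005, 1, 0, 0, -11, -0.438, -0.327, 0.005, 1, 0, 0, -11, -0.438, -0.327, 0.005, 1, 0, 0, -11, -0.438, -0.327, 0.005, 1, 0, 0, -11, -0.438, -0.327, 0.005, 1, 0, 0, -11, -0.438, -0.327, 0.005, 1, 0, 0, -11, -0.438, -0.327, 0.005, 1, 0, 0, -11, -0.438, -0.327, 0.005, 1, 0, 0, -11, -0.438, -0.327, 0.005, 1, 0, 0, -11, -0.438, -0.327, 0.005, 1, 0, 0, -11, -0.438, -0.327, 0.005, 1, 0, 0, -11, -0.438, -0.327, 0.005, 0.6, 0, 0, -11, -0.438, -0.327, 0.005, 0.5], "squeeze": 30}}

```text
clock: 1.72
position: [0.524, 0.0764, 0.2403]
ee_rot: [0.13, 0.991, 0.0, -0.0]
ft_force: [0.5, 0.6, -0.1]
grip_width: 0.605
grasp_force: 0.0
```

Run:
```python
from h import *
m=viewer.camera_model('wrist'); cv2.imwrite('pics/w1.png',viewer.camera('wrist')[:,:,::-1])
np.save('w1.npy',m,allow_pickle=True)
o=status.get_obs(); print(o['clock'],o['position'],o['joint_pos'],o['grip_width'])
to_tool([.5244,.0747,.147],74.5)
```

```text
1.775 [0.52412833 0.07617718 0.24032695] [-0.51495012  0.11945404  0.30988595  1.73630488 -0.03807192  1.29160527
  1.11282692] 0.5200478112291674
shift [-0.6 -1.4 93.3] turn [ 0.  -0.   0.5]
```

View pics/w1.png

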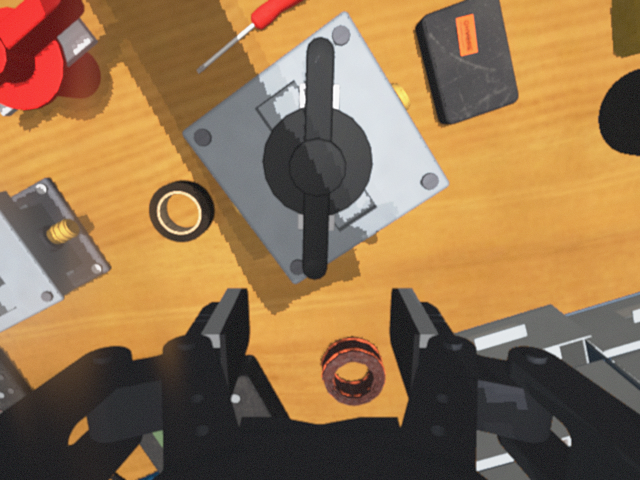

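The wrist picture shows the wing from (320,38) to (314,279), with the pad at (317,166) and the fingers straddling its far end.

Run:
```python
from h import *
m=viewer.camera_model('wrist')
a,b=ray(m,(320,38),.155),ray(m,(314,279),.155)
print((a+b)/2,np.linalg.norm(a-b),ang(b-a),'pad',ray(m,(317,166),.157))
q=[ray(m,x,.1) for x in((185,132),(346,13),(448,184),(290,283))]
print(np.mean(q,0),[ang(q[i]-q[i-1]).round(1) for i in range(4)])
```

```text
[0.4795472 0.0867504 0.155    ] 0.12250326404805895 -16.518967383832816 pad [0.47867235 0.08711842 0.157     ]
[0.47925291 0.08667341 0.1       ] [np.float64(-162.6), np.float64(109.0), np.float64(19.1), np.float64(-71.5)]
```

Emit:
{"name": "play_rows", "arguments": {"plan": [0, 0, 1, -0.001, -0.001, 0.05, 0.5, 0, 0, 1, -0.001, -0.001, 0.093, 0.5, 0, 0, 1, -0.001, -0.001, 0.093, 0.3, 0, 0, 1, -0.001, -0.001, 0.093, 0, 0, 0, 1, -0.001, -0.001, 0.093, 0, 0, 0, 1, -0.001, -0.001, 0.093, 0, 0, 0, 1, -0.001, -0.001, 0.093, 0], "squeeze": 25}}

```text
clock: 2.65
position: [0.5258, 0.0743, 0.1484]
ee_rot: [0.14, 0.99, 0.001, 0.001]
ft_force: [-0.3, -0.1, 4.7]
grip_width: 0.156
grasp_force: 30.9
```

Run:
```python
from h import *
o=status.get_obs(); print(o['clock'],o['position'],o['ft_force'],o['torque'],o['grip_width'],o['grasp_force'])
from scipy.spatial.transform import Rotation as Ro
print('y ang',ang(Ro.from_quat(o['ee_rot']).as_matrix()[:,1]))
for f in (10,20,30,34,35,36,38): 
    r=np.radians(f); print(f,(45.5*(1-np.cos(r))).round(1),(45.5*np.sin(r)).round(1))
```

```text
2.65 [0.52578909 0.07428872 0.14842516] [-0.28622554 -0.0545252   4.68793206] [ 0.00898155  0.12180719 -0.01339455] 0.15597100666907923 30.904009826481342
y ang 73.94001445360892
10 0.7 7.9
20 2.7 15.6
30 6.1 22.7
34 7.8 25.4
35 8.2 26.1
36 8.7 26.7
38 9.6 28.0
```

Emit:
{"name": "play_rows", "arguments": {"plan": [0, 0, -6, 0.0003, 0.0049, 0, 0, 0, 0, -12, 0.001, 0.0098, 0, 0, 0, 0, -18, 0.0023, 0.0145, 0, 0, 0, 0, -24, 0.0041, 0.0191, 0, 0, 0, 0, -30, 0.0063, 0.0235, 0, 0, 0, 0, -35.4, 0.0087, 0.0272, 0, 0, 0, 0, -35.4, 0.0087, 0.0272, 0, 0, 0, 0, -35.4, 0.0087, 0.0272, 0, 0, 0, 0, -35.4, 0.0087, 0.0272, 0.3, 0, 0, 0, -35.4, 0.0087, 0.0272, 0.3, 0, 0, 0, -35.4, 0.0087, 0.0272, 0.3]}}

```text
invalid input
```

Run:
```python
from h import *
from scipy.spatial.transform import Rotation as Ro
o=status.get_obs(); print(o['clock'],o['position'],o['ft_force'],o['grip_width'],'y ang',ang(Ro.from_quat(o['ee_rot']).as_matrix()[:,1]))
w=viewer.camera('wrist')[:,:,::-1]; s=viewer.camera('scene')[:,:,::-1]
s=cv2.resize(s[190:350,200:360],(480,480))
cv2.imwrite('pics/w2.png',cv2.resize(np.hstack([w[:,60:560],s]),(800,392)))
m=viewer.camera_model('scene')
R,t=np.array(m['R']),np.array(m['t'])
old=cv2.imread('pics/scene0.png')
for z in(.142,.134): 
    X=R@np.array([.480,.0867,z+.015])+t; print(z,m['fx']*X[0]/X[2]+m['cx'],m['fy']*X[1]/X[2]+m['cy'])
```

```text
2.65 [0.52578909 0.07428872 0.14842516] [-0.28622554 -0.0545252   4.68793206] 0.15597100666907923 y ang 73.94001445360892
0.142 290.5157462244673 238.2462647439354
0.134 290.55731102151054 241.9767075640881
```

View pics/w2.png

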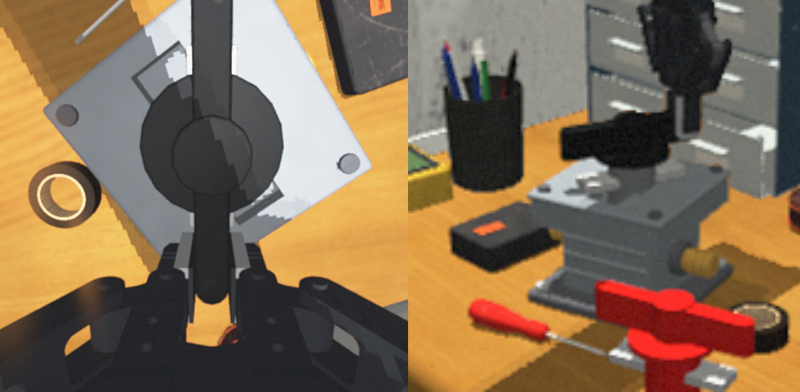

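The move was refused because I had miscounted the numbers in its rows. The picture shows the fingers gripping the far end of the wing as intended. I'll send it again.

Emit:
{"name": "play_rows", "arguments": {"plan": [0, 0, -6, 0.0003, 0.0049, 0, 0, 0, 0, -12, 0.001, 0.0098, 0, 0, 0, 0, -18, 0.0023, 0.0145, 0, 0, 0, 0, -24, 0.0041, 0.0191, 0, 0, 0, 0, -30, 0.0063, 0.0235, 0, 0, 0, 0, -35.4, 0.0087, 0.0272, 0, 0, 0, 0, -35.4, 0.0087, 0.0272, 0, 0, 0, 0, -35.4, 0.0087, 0.0272, 0, 0, 0, 0, -35.4, 0.0087, 0.0272, 0, 0.3, 0, 0, -35.4, 0.0087, 0.0272, 0, 0.3, 0, 0, -35.4, 0.0087, 0.0272, 0, 0.3]}}

```text
clock: 4.12
position: [0.5243, 0.1026, 0.1474]
ee_rot: [-0.168, 0.986, 0.0, 0.0]
ft_force: [0.2, -0.3, -0.4]
grip_width: 0.299
grasp_force: 0.0
```

Run:
```python
from h import *
from scipy.spatial.transform import Rotation as Ro
o=status.get_obs(); print(o['clock'],o['position'],o['ft_force'],o['grip_width'],'y ang',ang(Ro.from_quat(o['ee_rot']).as_matrix()[:,1]))
w=viewer.camera('wrist')[:,:,::-1]; s=viewer.camera('scene')[:,:,::-1]
s=cv2.resize(s[190:350,200:360],(480,480))
cv2.imwrite('pics/w3.png',cv2.resize(np.hstack([w[:,60:560],s]),(800,392)))
```

```text
4.125 [0.52433424 0.10262686 0.1474242 ] [ 0.17439633 -0.34122776 -0.35281846] 0.2990336219325495 y ang 109.32119277857353
```

View pics/w3.png

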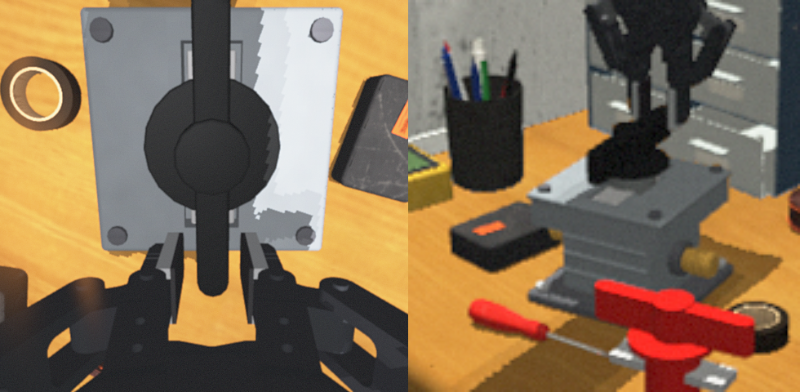

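The wing now lies along the slots, and the disc looks smaller in the wrist view (about 134 px, was 142), so the lugs have dropped. Next I'll lift, shut the fingers over the pad and press slowly.

Emit:
{"name": "play_rows", "arguments": {"plan": [0, 0, 0, 0, 0, -0.04, 0.3, 0, 0, 0, 0, 0, -0.05, 0.3, 0, 0, 0, 0.047, 0, -0.05, 0, 0, 0, 0, 0.047, 0, -0.05, 0, 0, 0, 0, 0.047, 0, -0.035, 0, 0, 0, 0, 0.047, 0, -0.022, 0, 0, 0, 0, 0.047, 0, -0.02, 0, 0, 0, 0, 0.047, 0, -0.018, 0, 0, 0, 0, 0.047, 0, -0.016, 0, 0, 0, 0, 0.047, 0, -0.014, 0, 0, 0, 0, 0.047, 0, -0.013, 0]}}

```text
clock: 5.6
position: [0.4802, 0.0872, 0.1607]
ee_rot: [-0.168, 0.986, 0.0, 0.0]
ft_force: [-0.6, 0.7, 4.0]
grip_width: 0.002
grasp_force: 2.1
```

Emit:
{"name": "play_rows", "arguments": {"plan": [0, 0, 0, 0, 0, 0.001, 0, 0, 0, 0, 0, 0, 0.002, 0, 0, 0, 0, 0, 0, 0.003, 0, 0, 0, 0, 0, 0, 0.004, 0, 0, 0, 0, 0, 0, 0.005, 0]}}

```text
clock: 6.22
position: [0.48, 0.0871, 0.1553]
ee_rot: [-0.168, 0.986, 0.0, 0.0]
ft_force: [-0.2, 0.1, 4.1]
grip_width: -0.002
grasp_force: 2.2
```

Emit:
{"name": "play_rows", "arguments": {"plan": [0, 0, 0, 0, 0, 0.001, 0, 0, 0, 0, 0, 0, 0.002, 0, 0, 0, 0, 0, 0, 0.003, 0, 0, 0, 0, 0, 0, 0.004, 0, 0, 0, 0, 0, 0, 0.005, 0]}}

```text
clock: 6.85
position: [0.4799, 0.0871, 0.1502]
ee_rot: [-0.168, 0.986, 0.0, 0.0]
ft_force: [1.2, 0.9, 4.4]
grip_width: -0.002
grasp_force: 2.1
```

Emit:
{"name": "play_rows", "arguments": {"plan": [0, 0, 0, 0, 0, 0.001, 0, 0, 0, 0, 0, 0, 0.002, 0, 0, 0, 0, 0, 0, 0.003, 0]}}

```text
clock: 7.22
position: [0.4802, 0.0871, 0.1499]
ee_rot: [-0.168, 0.986, 0.0, 0.0]
ft_force: [-15.3, -3.6, 40.0]
grip_width: -0.001
grasp_force: 20.7
```

The cap is fully down: the tip is at z≈0.136, which is the pad height expected at the bottom, and the force has risen to 40 N. Now I'll regrip the wing end.

Emit:
{"name": "play_rows", "arguments": {"plan": [0, 0, 0, 0, 0, -0.02, 0, 0, 0, 0, 0, 0, -0.05, 0.15, 0, 0, 0, -0.047, 0, -0.05, 0.35, 0, 0, 0, -0.047, 0, -0.05, 0.35, 0, 0, 0, -0.047, 0, -0.01, 0.35, 0, 0, 0, -0.047, 0, 0.021, 0.35, 0, 0, 0, -0.047, 0, 0.021, 0.2, 0, 0, 0, -0.047, 0, 0.021, 0, 0, 0, 0, -0.047, 0, 0.021, 0, 0, 0, 0, -0.047, 0, 0.021, 0]}}

```text
clock: 8.48
position: [0.5236, 0.1023, 0.1267]
ee_rot: [-0.168, 0.986, -0.0, -0.001]
ft_force: [-5.0, -2.1, -1.2]
grip_width: 0.16
grasp_force: 28.4
```

Emit:
{"name": "play_rows", "arguments": {"plan": [0, 0, 5, 0.0002, -0.0041, 0, 0, 0, 0, 10, 0.0007, -0.0082, 0, 0, 0, 0, 15, 0.0016, -0.0122, 0, 0], "squeeze": 40}}

```text
clock: 8.85
position: [0.5259, 0.0911, 0.1266]
ee_rot: [-0.037, 0.999, 0.0, -0.001]
ft_force: [-5.9, 1.4, -2.5]
grip_width: 0.152
grasp_force: 43.4
```

Run:
```python
from h import *
from scipy.spatial.transform import Rotation as Ro
o=status.get_obs(); print(o['clock'],o['position'],o['ft_force'],o['torque'],o['grip_width'],'y ang',ang(Ro.from_quat(o['ee_rot']).as_matrix()[:,1]))
w=viewer.camera('wrist')[:,:,::-1]; s=viewer.camera('scene')[:,:,::-1]
s=cv2.resize(s[190:350,200:360],(480,480))
cv2.imwrite('pics/w4.png',cv2.resize(np.hstack([w[:,60:560],s]),(800,392)))
```

```text
8.85 [0.52594637 0.09108247 0.12658094] [-5.89709063  1.39123104 -2.50398739] [ 0.29858905  1.57475126 -0.01823661] 0.15155095256628615 y ang 94.2063374556105
```

View pics/w4.png

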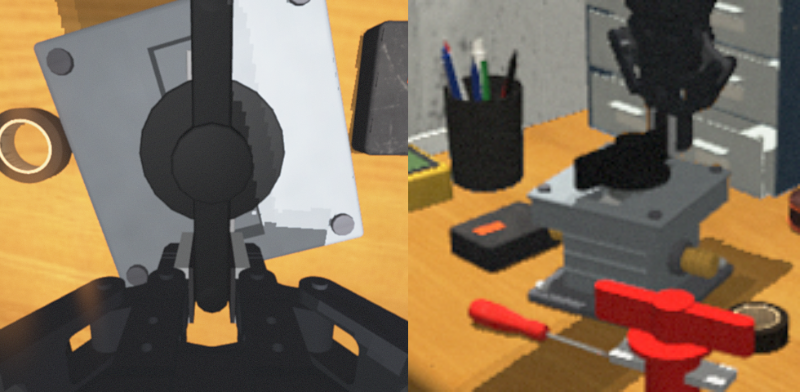

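The wing follows the gripper under the plate with small forces. It has turned about 15°, and 75° remain.

Emit:
{"name": "play_rows", "arguments": {"plan": [0, 0, 7, 0.0004, -0.0057, 0, 0, 0, 0, 14, 0.0014, -0.0114, 0, 0, 0, 0, 21, 0.0031, -0.0168, 0, 0, 0, 0, 28, 0.0055, -0.0221, 0, 0, 0, 0, 35, 0.0085, -0.027, 0, 0, 0, 0, 42, 0.0121, -0.0314, 0, 0, 0, 0, 49, 0.0162, -0.0355, 0, 0, 0, 0, 56, 0.0207, -0.039, 0, 0, 0, 0, 63, 0.0257, -0.0419, 0, 0, 0, 0, 69, 0.0302, -0.0439, 0, 0, 0, 0, 69, 0.0302, -0.0439, 0, 0]}}

```text
clock: 10.32
position: [0.5007, 0.0457, 0.1274]
ee_rot: [0.534, 0.845, 0.001, 0.0]
ft_force: [-1.6, 3.2, -0.3]
grip_width: 0.156
grasp_force: 43.8
```

Emit:
{"name": "play_rows", "arguments": {"plan": [0, 0, 3, 0.0001, -0.0025, 0, 0, 0, 0, 6, 0.0003, -0.0049, 0, 0, 0, 0, 6, 0.0003, -0.0049, 0, 0]}}

```text
clock: 10.7
position: [0.4964, 0.0439, 0.1272]
ee_rot: [0.577, 0.817, 0.001, 0.0]
ft_force: [-0.8, 5.0, -1.1]
grip_width: 0.152
grasp_force: 43.5
```

Run:
```python
from h import *
from scipy.spatial.transform import Rotation as Ro
o=status.get_obs(); print(o['clock'],o['position'],o['ft_force'],o['torque'],o['grip_width'],'y ang',ang(Ro.from_quat(o['ee_rot']).as_matrix()[:,1]),'pos ang',ang(o['position'][:2]-[.48,.0867]))
```

```text
10.7 [0.49638225 0.04389085 0.12715807] [-0.78574048  4.96305752 -1.05459216] [ 1.24602933 -0.07384138 -0.08595326] 0.15171989443964276 y ang 19.51739361225011 pos ang -69.05909561704081
```

Emit:
{"name": "play_rows", "arguments": {"plan": [0, 0, 2.5, 0.0001, -0.002, 0, 0, 0, 0, 2.5, 0.0001, -0.002, 0, 0]}}

```text
clock: 10.95
position: [0.4939, 0.043, 0.1268]
ee_rot: [0.595, 0.804, 0.001, -0.0]
ft_force: [-1.0, 4.7, 1.5]
grip_width: 0.155
grasp_force: 43.8
```

Emit:
{"name": "play_rows", "arguments": {"plan": [0, 0, 0, 0, 0, 0, 0.2, 0, 0, 0, 0, 0, 0, 0.4, 0, 0, 0, 0, 0, 0, 0.4, 0, 0, 0, 0, 0, -0.04, 0.4, 0, 0, 0, -0.03, 0, -0.1, 0.6, 0, 0, 0, -0.06, 0, -0.13, 0.6, 0, 0, 0, -0.06, 0, -0.13, 0.6, 0, 0, 0, -0.06, 0, -0.13, 0.6]}}

```text
clock: 11.95
position: [0.5105, -0.0149, 0.2556]
ee_rot: [0.596, 0.803, -0.0, -0.0]
ft_force: [-0.6, 0.5, -0.8]
grip_width: 0.598
grasp_force: 0.0
```

Run:
```python
from h import *
from scipy.spatial.transform import Rotation as Ro
o=status.get_obs(); print(o['clock'],o['position'],o['ft_force'],o['grip_width'])
w=viewer.camera('wrist')[:,:,::-1]; s=viewer.camera('scene')[:,:,::-1]
s=cv2.resize(s[190:350,200:360],(480,480))
cv2.imwrite('pics/w5.png',cv2.resize(np.hstack([w[:,60:560],s]),(800,392)))
```

```text
11.95 [ 0.5105408  -0.01485691  0.25555615] [-0.58018944  0.45428447 -0.84409802] 0.5976476365245211
```

View pics/w5.png

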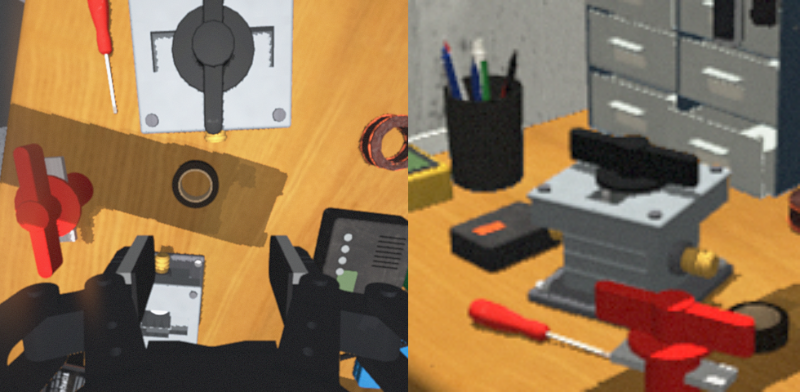

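The wing now stands square across the slots and points along the stubs. The disc is low on the plate, the slots are open at (165,45) and (262,45), and the bystanders look undisturbed. The gripper is clear, so I'm handing in.

```bash
python3 -c "
from workcell import manip
print(manip.hand_in())"
```

```text
the job is handed in; nothing more can be done
None
```

I turned the cap onto the slots, pressed it fully down, turned it a quarter turn clockwise to within about 2° of square across the slots, and let go. I handed the job in at about 12 s with the gripper clear; no verdict came back, and the bystanders in view looked undisturbed.

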